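Push a tube rack past a spring gate in a loading chute

TASK

Load the orange tube rack into the sample chute without grasping anything: with one fingertip press the yellow treadle beside the chute right down so that the red gate swings clear of the channel, and keep it down while the other finger pushes the rack along the chute, past the gate and fully home against the end stop. Only then let the treadle up so that the gate springs shut behind the rack. The rack must slide, never be lifted or tipped, and must not run into the gate or have the gate let go onto it; leave the other things on the bench alone.

Things in the scene. Friction and masses are not known exactly. Their poses are not given: they have to be found in the camera images.
- chute: Fixed aluminium chute, open on top. Origin on the bench at the channel's centre, in the gate's plane; x = pushing direction, y left, z up. Floor 5 mm thick, x -189 to +162 mm. Channel 58 mm wide; walls 4 mm thick, tops at z 30 mm; flared mouth at the -x end, reaching x -208. The right wall (y < 0) has a 15 mm slot at x = 0 for the gate.
- stop_face (a point): Centre of the end stop's black rubber face, at x +145, y 0, z 22 mm of the chute; the rack's front end rests against it when home.
- gate (a joint): Sprung gate lever, rad: 0 shut, grows as it opens, 1.6 = stop. Yellow treadle on one side of the hinge, red leaf on the other: treadle down swings the leaf up and sideways out of the channel, clear of the rack from 1.2 rad (aim for 1.4). A rack pushed against it cannot open it. Springs shut when let go; holding takes roughly 3 to 8 N of fingertip.
- hinge_axis (a point): Point of the gate's hinge axis in the gate's plane: x 0, y -42, z 26 mm of the chute (outside the right wall). The axis runs parallel to the chute's x. Bearings at x -200 and +40 mm, up to z 34 mm.
- treadle_edge (a point): Mid free edge of the yellow treadle (moves). Plate 228 mm long, x -194 to +34 mm of the chute: a fingertip can slide along it pressing. 36 mm wide, 4 to 40 mm from the hinge axis, 4 mm thick. Shut, it slopes 55 deg up outward (edge y -65, z 59 mm); at 1.4 rad 25 deg down. Press with a fingertip whose inner side is at y -52 to -60: lowered to z 17 to 21 mm it holds the gate open.
- gate_tip (a point): Middle of the red leaf's free end (moves). Leaf 4 mm thick in the plane x = 0; shut, it reaches into the channel to y -15 mm, at z 21 to 39 mm; open and upright its top is about 55 mm above the bench, beside the channel.
- rack: Orange tube rack, tubes fixed in it, 52 (own x) x 132 (own y) x 61 mm high, 0.1 to 0.2 kg; origin at the centre of its underside. Starts lengthwise in the channel before the gate, origin at x -108 to -78 mm of the chute. End plates solid up to 46 mm: push the rear one. Home: origin at x about +79 mm of the chute, rear end 13 mm past the gate.
- vial: Bystander: glass vial with blue cap, 24 mm diameter, 50 mm high; origin at the centre of its underside.
- blue_tape: Bystander: roll of blue tape lying flat near the front edge of the bench (not the one at the back), 62 mm diameter, 12 mm high; origin at the centre of its underside.
- marker: Bystander: marker pen with black cap lying on the bench, 133 mm long, 14 mm thick; origin at the centre of its underside.

How it is judged:
By the outcome, as a careful person would: the job done as asked, in the order asked, and still so for the second after the job is handed in, with the robot touching nothing.
It also fails if it takes over 48 s, if anything falls off the work surface, if the arm or the gripper's body presses on something with over 40 N, if the wrist force passes 120 N, or if a joint passes its speed limit or range.

ROBOT

A 7-joint arm with a two-finger parallel gripper is mounted at the origin on a cart in front of the work surface, level with it; the furniture and walls round the work are solid. World frame = base frame: x ahead of the robot, y to its left, z up, the work surface at z = 0. Lengths are in m, angles in rad, forces in N, time in s.
With the tool pointing down it reaches from about 0.425 to 0.825 m from the base axis. Payload 3.6 kg.
Tool frame: the origin (TCP) lies midway between the tips of the shut fingers; the grasp point (between the pads) lies 19 mm behind it; z points along the fingers, y is the line along which they close (so a half turn about z gives the same grasp; the last joint's range is limited). The gripper opens to 93 mm and grips with 3 to 60 N. Pads are 15 mm wide; open, the fingers measure 128 mm over their backs; the gripper's body (75 mm by 188 mm) begins 65 mm behind the grasp point.
Start: joints at [1.145, 0.615, -0.013, 1.423, 0.008, 1.103, -0.04], TCP at [0.253, -0.599, 0.219] pointing down, gripper open.
Joint ranges: [-3.12, 3.12], [-0.3, 2.06], [-1.34, 1.32], [0.26, 2.42], [-1.36, 4.5], [0.01, 1.98], [-2.84, 2.84]. Speed limits (rad/s): [2.79, 2.79, 3.14, 3.14, 3.14, 3.14, 3.14].

INTERFACE

Orientations are given as [roll, pitch, yaw] about the fixed x, y, z axes, in that order (R = Rz(yaw) Ry(pitch) Rx(roll)).
In Python, from rig import monitor, optics, arm gives the robot as it stands.
- The arm moves only by the shell command python3 -m pendant 'ROWS' [FORCE]. ROWS is JSON, one flat list of numbers, 7 for each row, row after row: the shift along the tool's x, y, z normalised to -1 to 1, where 1 is 0.1 m, then the turn, a rotation vector about the tool's x, y, z normalised to -1 to 1, where 1 is 45 degrees, then the opening, from 0 (shut) to 1 (fully open). In form: [x, y, z, wx, wy, wz, grip, x, y, z, wx, wy, wz, grip, ...]. A call has 1 to 12 rows; each row is the pose to reach, as a shift and turn from the pose commanded when the call began, along the tool's axes at that moment; what a row does not reach only later rows make up. A row lasts 1/12 s, in which the tool goes at most 41.7 mm and 7.16 degrees, less where a joint would pass 70% of its speed; a pose out of reach is approached as far as the arm can. A call with a number of a shift or a turn outside -1 to 1 is refused whole. A call with a gripper value outside its range is refused whole. The fingers move at their own pace and stop on an object; FORCE is the grip in N (left out, the last holds). Time passes only in rows, so rows that repeat a pose let the fingers close. It gives the time, the measured TCP pose, the force, the opening and the grip force at its end, in the units of the state.
- monitor.read_state(): the state, without advancing time (a new reading comes with each control period).
- optics.read_camera(name): name is "scene" or "top"; returns a dict with "frame" (384x512x3 uint8, blue, green, red), "range_z" (384x512 float32, m along the optical axis (not along the pixel's ray), 0 where there is no reading), "intrinsics" (3x3 intrinsics, pixels), "extrinsics" (4x4, takes a point from world to camera coordinates). Camera axes: x right, y up, looking along -z (the intrinsics and any distortion apply to the point x, -y, -z); pixel columns grow to the right and rows downward; lengths in m; the calibration is good to about 2 mm. A picture is of the moment at which its call begins.
- arm.hand_in(): hands the job in; it is judged then, once.
The state is a dict: "time": time; "joints": joint angles; "joint_vel": joint speeds; "joint_torque": joint torques, N m; "eef_pos": TCP position; "tool_rot": TCP orientation; "force": force on the tool from outside, world axes, zero at the start; "moment": the same for the moment, N m; "width": opening from 0.0 (shut) to 1.0 (fully open); "grasp_force": force on a finger pad.
Only numpy, scipy, OpenCV 4.12 (cv2) and the standard library are available. Lean on these libraries where they do the work, as an engineer would, in place of code of your own. Each camera call takes 0.05 s, during which the arm holds its last target. There are 200 camera calls.

## Working session

There is one attempt and no reset: what is moved stays moved. The work goes in short steps, Python scripts to look and compute and a shell command to move; the robot and the scene stay as the last step left them, time stands still between calls to the robot, and variables do not carry over. Pictures are saved under pics/ and viewed, at most 10 in all, crops included, and the job is handed in when it is done.

```bash
ls; mkdir -p pics
python3 - <<'E'
from rig import monitor, optics
import cv2,numpy as np
s=monitor.read_state(); print(s['time'],s['eef_pos'],s['tool_rot'],s['width'],s['force'])
for n in('scene','top'):
    c=optics.read_camera(n); cv2.imwrite(f'pics/{n}0.png',c['frame']); np.savez(f'{n}0.npz',**c)
    print(n,c['intrinsics'].tolist(),c['extrinsics'].round(4).tolist(),[k for k in c])
E
```

```text
pics
0.0 [ 0.25268748 -0.59799598  0.21749465] [-3.13904311e+00  2.79125330e-05  3.99869800e-01] 0.9993327580112901 [ 0.0493735   0.00156326 -0.32771978]
scene [[408.7779999734385, 0.0, 259.74716913882895], [0.0, 408.7779999734385, 187.71062008586807], [0.0, 0.0, 1.0]] [[-0.8532, -0.5212, 0.0177, 0.3828], [0.2962, -0.4564, 0.839, -0.3439], [-0.4293, 0.7211, 0.5438, -0.6614], [0.0, 0.0, 0.0, 1.0]] ['frame', 'range_z', 'intrinsics', 'extrinsics']
top [[413.95095475592103, 0.0, 261.6017083265227], [0.0, 413.95095475592103, 189.90063756134424], [0.0, 0.0, 1.0]] [[-0.0124, -0.9999, 0.0036, -0.2108], [0.9977, -0.0122, 0.0662, -0.6043], [-0.0662, 0.0044, 0.9978, -1.2402], [0.0, 0.0, 0.0, 1.0]] ['frame', 'range_z', 'intrinsics', 'extrinsics']
```

View pics/scene0.png

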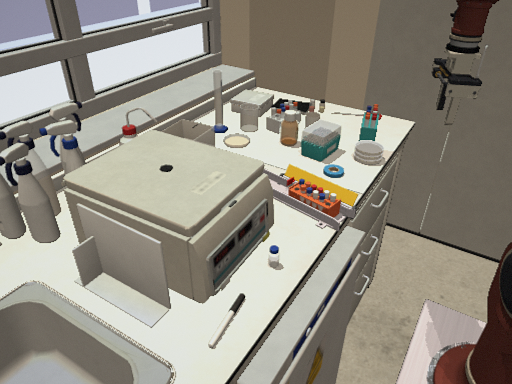

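View pics/top0.png

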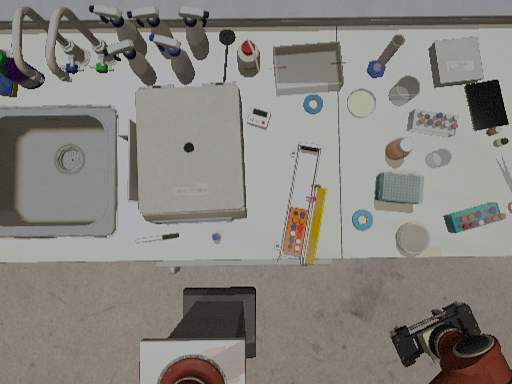

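The scene picture shows the chute with the orange rack (~315,200) and yellow treadle (~320,185), plus the vial (274,257), marker (228,320) and tape (333,171). In the top picture the chute runs from its mouth near (297,258) up to its stop near (308,147), with the treadle on its right at (316,225).

```bash
cat > h.py <<'E'
import numpy as np,cv2
def cloud(c):
    K=c['intrinsics'];T=np.linalg.inv(c['extrinsics']);z=c['range_z'].astype(float)
    v,u=np.mgrid[:z.shape[0],:z.shape[1]]
    P=np.stack([(u-K[0,2])/K[0,0]*z,-(v-K[1,2])/K[1,1]*z,-z,np.ones_like(z)],-1)@T.T
    P=P[...,:3]; P[z==0]=np.nan; return P
def ray(c,uv,h):
    K=c['intrinsics'];T=np.linalg.inv(c['extrinsics']);uv=np.atleast_2d(uv).astype(float)
    d=np.stack([(uv[:,0]-K[0,2])/K[0,0],-(uv[:,1]-K[1,2])/K[1,1],-np.ones(len(uv))],-1)@T[:3,:3].T
    o=T[:3,3]; return o+d*((h-o[2])/d[:,2])[:,None]
def mask(c,lo,hi,roi):
    h=cv2.cvtColor(c['frame'],cv2.COLOR_BGR2HSV);m=cv2.inRange(h,lo,hi);r=np.zeros_like(m);x0,y0,x1,y1=roi;r[y0:y1,x0:x1]=255
    return m&r
E
python3 - <<'E'
from h import *
c=dict(np.load('top0.npz'));P=cloud(c)
roi=(270,130,345,275)
for n,lo,hi in(('yel',(22,120,80),(35,255,255)),('org',(3,150,100),(15,255,255)),('red',(0,150,60),(2,255,255))):
    m=mask(c,lo,hi,roi); q=P[m>0]; q=q[~np.isnan(q).any(1)]
    ys,xs=np.nonzero(m);print(n,len(q),xs.min(),xs.max(),ys.min(),ys.max(),np.nanpercentile(q,[2,50,98],axis=0).round(3).tolist() if len(q) else '')
    if n=='yel': 
        r=cv2.minAreaRect(np.c_[xs,ys].astype(np.float32));print(r,cv2.boxPoints(r).tolist())
        vx=cv2.fitLine(np.c_[q[:,0],q[:,1]].astype(np.float32),cv2.DIST_HUBER,0,.01,.01).ravel();print('yaw',np.arctan(vx[1]/vx[0]))
        e=P[...,2]
print('bench z',np.nanmedian(P[270-40:270-10,230:270,2]))
k=c['frame'][130:275,265:345];cv2.imwrite('pics/crop1.png',cv2.resize(k,None,fx=4.1,fy=4.1,interpolation=cv2.INTER_CUBIC))
s=dict(np.load('scene0.npz'));k=s['frame'][150:240,260:380];cv2.imwrite('pics/crop2.png',cv2.resize(k,None,fx=6,fy=6,interpolation=cv2.INTER_CUBIC))
E
```

```text
yel 592 305 325 188 264 [[0.386, -0.402, 0.031], [0.5, -0.377, 0.048], [0.598, -0.353, 0.061]]
((315.1756896972656, 225.9459228515625), (8.548746109008789, 76.1167221069336), 9.462323188781738) [[304.7027282714844, 262.78375244140625], [317.2162170410156, 187.70269775390625], [325.6486511230469, 189.10809326171875], [313.1351623535156, 264.18914794921875]]
yaw -0.18451726
org 368 287 315 198 245 [[0.456, -0.352, 0.017], [0.505, -0.322, 0.047], [0.542, -0.295, 0.068]]
red 31 297 315 197 235 [[0.466, -0.379, 0.03], [0.486, -0.331, 0.065], [0.578, -0.321, 0.069]]
bench z -0.0005776567390960441
```

View pics/crop1.png

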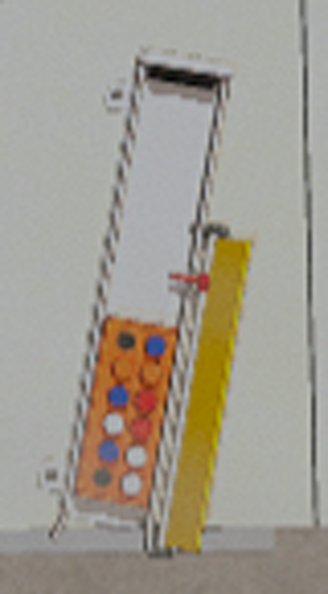

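View pics/crop2.png

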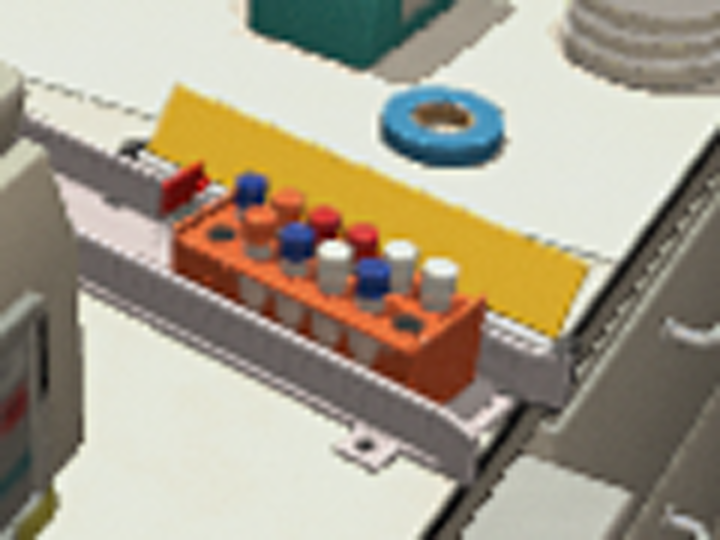

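The crops show the gate shut at full-image pixel (311,198), the rack just short of it at rows ~208–255, and the stop face near row 150.

Run:
```python
from h import *
c=dict(np.load('top0.npz'))
C=lambda p:np.array(p,float)/4.1+[265-.4,130-.4]
L=lambda A:cv2.fitLine(A[:,:2].astype(np.float32),cv2.DIST_HUBER,0,.001,.001).ravel()
lines={}
m=mask(c,(20,100,80),(36,255,255),(270,130,345,275))
rows=[r for r in range(194,260)]
lf=[];rt=[]
for r in rows:
    x=np.nonzero(m[r])[0]; lf.append((x.min()-.5,r)); rt.append((x.max()+.5,r))
lines['yel_in']=(ray(c,lf,.029),-.044);lines['yel_out']=(ray(c,rt,.060),-.065)
lines['wallL']=(ray(c,[C((137,90)),C((66,480))],.03),.031)
lines['wallR']=(ray(c,[C((221,90)),C((150,550))],.03),-.031)
ya={k:np.arctan(L(v[0])[1]/L(v[0])[0]) for k,v in lines.items()};print(ya)
for yaw in (np.mean(list(ya.values())),):
    X=np.array([np.cos(yaw),np.sin(yaw)]);Y=np.array([-X[1],X[0]])
    print('yaw',yaw)
    for k,v in lines.items(): print(k,'y0',(v[0][:,:2]@Y).mean()-v[1])
    for k,p,z,x in(('gate',(190,281),.035,0),('yelTop',(237,240),.045,.034),('yelBot',(183,551),.045,-.194),('stop',(182,80),.03,.145)):
        print(k,'x0',ray(c,C(p),z)[0,:2]@X-x)
    for k,p,z in(('rackfront',(140,319),.051),('rackrear',(110,504),.051)):print(k,ray(c,C(p),z)[0,:2]@X)
```

```text
{'yel_in': np.float32(-0.18516055), 'yel_out': np.float32(-0.18598273), 'wallL': np.float32(-0.19670595), 'wallR': np.float32(-0.17325199)}
yaw -0.1852753
yel_in y0 -0.2239821356814123
yel_out y0 -0.22477572786904038
wallL y0 -0.22203905591628195
wallR y0 -0.22518345403224663
gate x0 0.6317096964619658
yelTop x0 0.6324437361131242
yelBot x0 0.632242481316294
stop x0 0.6333236271983625
rackfront 0.597291661669384
rackrear 0.462738673660356
```

Consistent to ~2 mm: chute origin at 0.632 along / −0.224 across, yaw −0.185; rack rear at x≈−168 mm of the chute. Approaching a pose above and behind the rack.

```bash
python3 -m pendant '[1,-0.82,0,0,0,0,0.56,1,-0.82,0,0,0,0,0.56,1,-0.82,0,0,0,0,0.56,1,-0.82,0,0,0,0,0.56,1,-0.82,0,0,0,0,0.56]' && python3 -m pendant '[1,-0.82,0,0,0,0,0.56,1,-0.82,0,0,0,0,0.56,1,-0.82,0,0,0,0,0.56,1,-0.82,0,0,0,0,0.56,1,-0.82,0,0,0,0,0.56]' && python3 -m pendant '[0.33,-0.27,0.6,0,0,0.745,0.56,0.33,-0.27,0.6,0,0,0.745,0.56,0.33,-0.27,0.6,0,0,0.745,0.56,0.33,-0.27,0.6,0,0,0.745,0.56,0.33,-0.27,0.6,0,0,0.745,0.56,0.33,-0.27,0.6,0,0,0.745,0.56,0.33,-0.27,0.6,0,0,0.745,0.56]'
cat > st.py <<'E'
from h import *
from rig import monitor
s=monitor.read_state();p=s['eef_pos'];a=-.185;X=np.array([np.cos(a),np.sin(a)]);Y=np.array([-X[1],X[0]])
print('t',round(s['time'],2),'chute xyz mm',np.round([1000*(p[:2]@X-.632),1000*(p[:2]@Y+.224),1000*p[2]],1),'rpy',np.round(s['tool_rot'],4),'w',round(93*s['width'],1),'F',np.round(s['force'],1))
E
python3 st.py
python3 - <<'E'
from h import *
from rig import optics
for n in('scene','top'):
    c=optics.read_camera(n);np.savez(f'{n}1.npz',**c)
    k=c['frame'][60:250,240:400] if n=='scene' else c['frame'][150:280,250:360]
    cv2.imwrite(f'pics/{n}1.png',cv2.resize(k,None,fx=3,fy=3,interpolation=cv2.INTER_CUBIC))
a=[cv2.imread(f'pics/{n}1.png') for n in('scene','top')]
H=max(x.shape[0] for x in a)
a=[cv2.copyMakeBorder(x,0,H-x.shape[0],0,0,0) for x in a];w=np.hstack(a);cv2.imwrite('pics/both1.png',w[:, :800] if w.shape[1]>800 else w);print(w.shape)
E
```

```text
time: 0.52
eef_pos: [0.3159, -0.4807, 0.2186]
tool_rot: [-3.14, -0.002, 0.407]
force: [0.8, -1.4, 0.4]
width: 0.69
grasp_force: 0.0
time: 0.93
eef_pos: [0.3748, -0.3681, 0.2186]
tool_rot: [-3.141, -0.001, 0.405]
force: [0.1, -1.0, -0.3]
width: 0.56
grasp_force: 0.0
time: 1.52
eef_pos: [0.3922, -0.3344, 0.1585]
tool_rot: [3.14, 0.001, -0.186]
force: [1.0, 0.1, -0.9]
width: 0.557
grasp_force: 0.0
t 1.52 chute xyz mm [-185.   -32.6  158.5] rpy [ 3.1399e+00  7.0000e-04 -1.8640e-01] w 51.8 F [ 1.   0.1 -0.9]
(570, 810, 3)
```

View pics/both1.png

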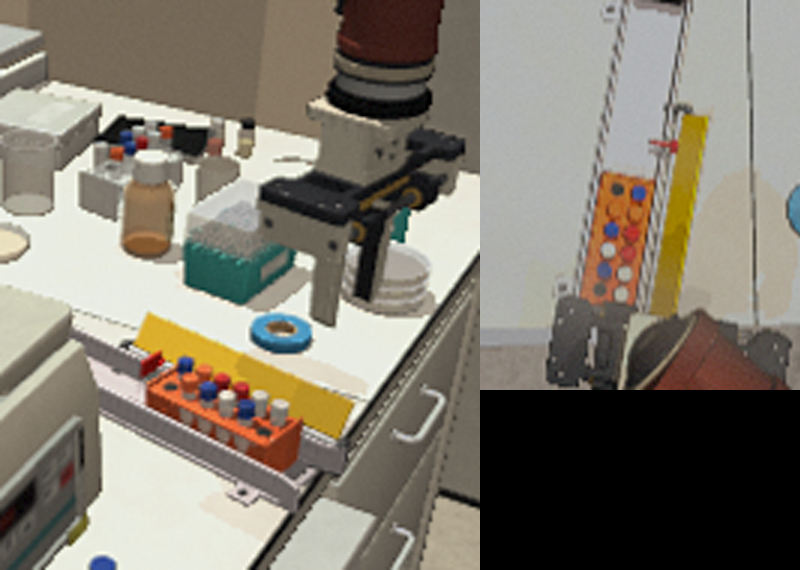

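The view shows the open fingers above the chute mouth, just behind the rack, oriented across the channel. Lowering to 75 mm and checking finger positions.

```bash
python3 -m pendant '[0,-0.02,0.4,0,0,0,0.56,0,-0.02,0.8,0,0,0,0.56,0,-0.02,0.83,0,0,0,0.56,0,-0.02,0.83,0,0,0,0.56]' >/dev/null
python3 st.py
python3 - <<'E'
from h import *
from rig import optics
c=optics.read_camera('scene');P=cloud(c);a=-.185;R=np.array([[np.cos(a),np.sin(a)],[-np.sin(a),np.cos(a)]])
Q=P.copy();Q[...,:2]=P[...,:2]@R.T-[.632,-.224];Q*=1000
# finger points: z 78-105 near the chute mouth
for lo,hi in((78,100),(100,125)):
    m=(Q[...,2]>lo)&(Q[...,2]<hi)&(abs(Q[...,0]+185)<40)&(abs(Q[...,1]+30)<90)
    q=Q[m];
    for nm,s in(('L',q[q[:,1]>-30]),('R',q[q[:,1]<=-30])): print(lo,nm,len(s),np.percentile(s,[3,50,97],axis=0).round(0).tolist() if len(s) else '')
m=mask(c,(3,150,60),(15,255,255),(260,150,380,240));q=Q[m>0];print('rack',np.nanpercentile(q,[2,50,98],axis=0).round(0).tolist())
cv2.imwrite('pics/s2.png',cv2.resize(c['frame'][110:250,240:400],None,fx=4,fy=4,interpolation=cv2.INTER_CUBIC))
E
```

```text
t 1.95 chute xyz mm [-186.   -27.8   74.1] rpy [-3.1391  0.0048 -0.1853] w 52.2 F [ 0.5 -0.2  0.8]
78 L 53 [[-197.0, -1.0, 80.0], [-191.0, 10.0, 91.0], [-180.0, 14.0, 99.0]]
78 R 65 [[-196.0, -68.0, 80.0], [-190.0, -56.0, 89.0], [-179.0, -53.0, 99.0]]
100 L 83 [[-197.0, 0.0, 100.0], [-191.0, 12.0, 112.0], [-179.0, 15.0, 124.0]]
100 R 64 [[-197.0, -71.0, 101.0], [-193.0, -56.0, 111.0], [-179.0, -54.0, 123.0]]
rack [[-171.0, -23.0, 12.0], [-115.0, 6.0, 48.0], [-39.0, 27.0, 69.0]]
```

View pics/s2.png

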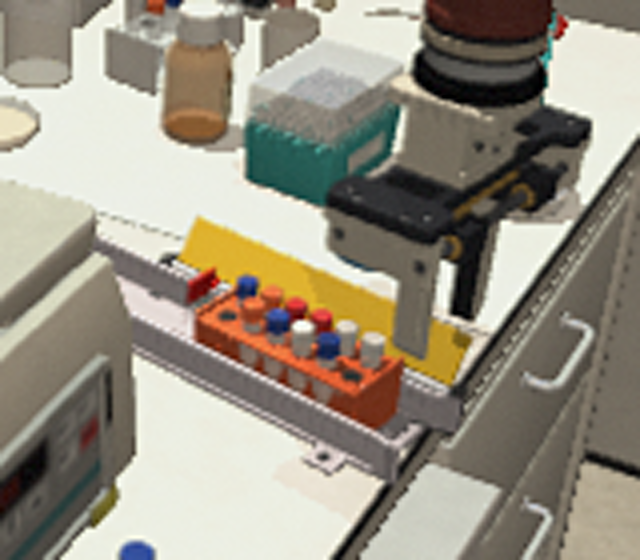

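Fingers sit at x −197…−179 mm, the rack rear at about −170; the left finger is inside the channel and the right one over the treadle. Nudging 3 mm right and pressing down.

```bash
python3 -m pendant '[0,0.03,0.1,0,0,0,0.56,0,0.03,0.2,0,0,0,0.56,0,0.03,0.3,0,0,0,0.56,0,0.03,0.34,0,0,0,0.56]' >/dev/null; python3 st.py
python3 -m pendant '[0,0,0.05,0,0,0,0.56,0,0,0.1,0,0,0,0.56,0,0,0.15,0,0,0,0.56,0,0,0.2,0,0,0,0.56,0,0,0.21,0,0,0,0.56,0,0,0.21,0,0,0,0.56]' >/dev/null; python3 st.py
cat > g.py <<'E'
from h import *
from rig import optics
import sys
for n,(x0,y0,x1,y1) in(('scene',(250,110,380,250)),('top',(270,140,340,275))):
    c=optics.read_camera(n);Q=cloud(c);a=-.185;R=np.array([[np.cos(a),np.sin(a)],[-np.sin(a),np.cos(a)]])
    Q[...,:2]=Q[...,:2]@R.T-[.632,-.224];Q*=1000
    for nm,lo,hi in(('red',(0,150,60),(2,255,255)),('yel',(20,100,60),(36,255,255)),('org',(5,150,60),(15,255,255))):
        m=mask(c,lo,hi,(x0,y0,x1,y1));q=Q[m>0];q=q[~np.isnan(q).any(1)]
        if nm=='red':q=q[abs(q[:,0])<12]
        print(n,nm,len(q),np.percentile(q,[3,50,97],axis=0).round(0).tolist() if len(q) else '')
    if len(sys.argv)>1 and n=='scene':cv2.imwrite(sys.argv[1],cv2.resize(c['frame'][110:250,240:400],None,fx=4,fy=4,interpolation=cv2.INTER_CUBIC))
E
python3 g.py pics/s3.png
```

```text
t 2.33 chute xyz mm [-183.5  -33.4   42.5] rpy [ 3.1384 -0.0032 -0.1872] w 52.1 F [0.6 1.2 2.6]
t 2.83 chute xyz mm [-183.4  -32.    20.9] rpy [ 3.1399e+00 -2.1000e-03 -1.8510e-01] w 52.4 F [ 0.1 -2.2  4.2]
scene red 30 [[-7.0, -50.0, 28.0], [-3.0, -40.0, 37.0], [1.0, -34.0, 54.0]]
scene yel 65 [[-207.0, -85.0, 9.0], [-115.0, -53.0, 26.0], [25.0, 211.0, 121.0]]
scene org 698 [[-215.0, -252.0, 11.0], [-121.0, 1.0, 48.0], [182.0, 26.0, 299.0]]
top red 8 [[-0.0, -48.0, 29.0], [1.0, -42.0, 49.0], [6.0, -37.0, 51.0]]
top yel 617 [[-142.0, -79.0, 10.0], [-59.0, -63.0, 19.0], [29.0, -47.0, 28.0]]
top org 417 [[-147.0, -25.0, 31.0], [-81.0, -0.0, 47.0], [-40.0, 25.0, 68.0]]
```

View pics/s3.png

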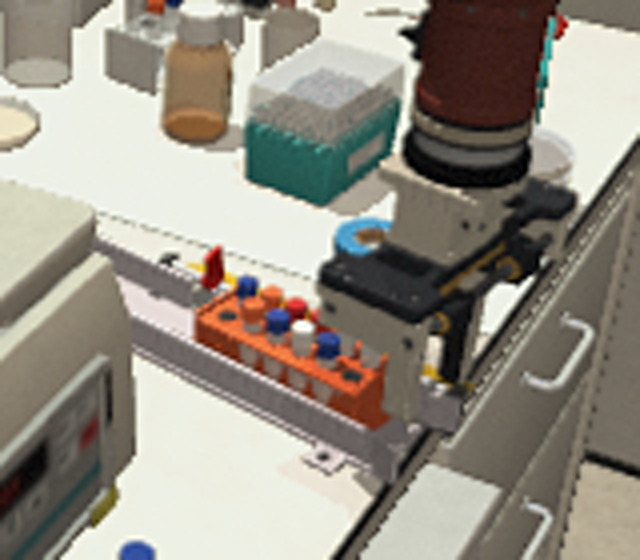

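The red gate now stands upright beside the channel, and the treadle's ~29° downward slope means about 1.4 rad. Pushing slowly.

```bash
python3 -m pendant '[0.04,-0.01,0.01,0,0,0,0.56,0.08,-0.01,0.01,0,0,0,0.56,0.12,-0.01,0.01,0,0,0,0.56,0.16,-0.01,0.01,0,0,0,0.56,0.21,-0.01,0.01,0,0,0,0.56,0.27,-0.01,0.01,0,0,0,0.56,0.33,-0.01,0.01,0,0,0,0.56,0.4,-0.01,0.01,0,0,0,0.56,0.47,-0.01,0.01,0,0,0,0.56,0.53,-0.01,0.01,0,0,0,0.56,0.58,-0.01,0.01,0,0,0,0.56,0.6,-0.01,0.01,0,0,0,0.56]' >/dev/null; python3 st.py; python3 g.py pics/s4.png
```

```text
t 3.93 chute xyz mm [-128.4  -30.8   19.1] rpy [-3.1409  0.0081 -0.1872] w 51.8 F [-6.  -2.8  5.9]
scene red 24 [[-11.0, -496.0, 48.0], [-4.0, -467.0, 90.0], [1.0, -38.0, 97.0]]
scene yel 69 [[-187.0, -78.0, 10.0], [-138.0, -47.0, 29.0], [-110.0, 214.0, 135.0]]
scene org 597 [[-155.0, -458.0, 11.0], [-41.0, 2.0, 48.0], [184.0, 26.0, 276.0]]
top red 9 [[-3.0, -46.0, 27.0], [0.0, -41.0, 50.0], [4.0, -37.0, 57.0]]
top yel 319 [[-73.0, -76.0, 8.0], [-21.0, -62.0, 17.0], [32.0, -26.0, 125.0]]
top org 568 [[-171.0, -47.0, 40.0], [-54.0, -3.0, 48.0], [9.0, 26.0, 508.0]]
```

View pics/s4.png

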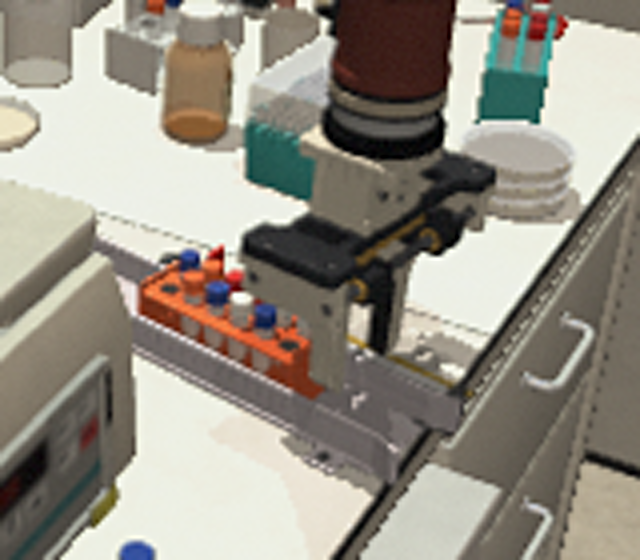

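The rack flush with the finger is sliding level past the still-open gate (front at x≈+12). Continuing.

```bash
python3 -m pendant '[0.06,0,0,0,0,0,0.56,0.13,0,0,0,0,0,0.56,0.21,0,0,0,0,0,0.56,0.3,0,0,0,0,0,0.56,0.39,0,0,0,0,0,0.56,0.48,0,0,0,0,0,0.56,0.57,0,0,0,0,0,0.56,0.66,0,0,0,0,0,0.56,0.75,0,0,0,0,0,0.56,0.84,0,0,0,0,0,0.56,0.91,0,0,0,0,0,0.56,0.96,0,0,0,0,0,0.56]' >/dev/null; python3 st.py
python3 -m pendant '[0.05,0,0,0,0,0,0.56,0.1,0,0,0,0,0,0.56,0.15,0,0,0,0,0,0.56,0.2,0,0,0,0,0,0.56,0.24,0,0,0,0,0,0.56,0.27,0,0,0,0,0,0.56,0.29,0,0,0,0,0,0.56,0.31,0,0,0,0,0,0.56,0.31,0,0,0,0,0,0.56]' >/dev/null; python3 st.py; python3 g.py
```

```text
t 5.03 chute xyz mm [-32.6 -31.6  18.9] rpy [ 3.1412  0.0092 -0.1869] w 52.0 F [-6.9 -1.9  5.6]
t 5.78 chute xyz mm [ -1.8 -31.9  18.9] rpy [ 3.1407  0.009  -0.1869] w 51.9 F [-5.5 -1.1  4.4]
scene red 49 [[-10.0, -494.0, 29.0], [-3.0, -45.0, 45.0], [2.0, -35.0, 96.0]]
scene yel 119 [[-185.0, -83.0, 7.0], [-111.0, -60.0, 20.0], [-15.0, 212.0, 134.0]]
scene org 187 [[-26.0, -475.0, 10.0], [8.0, 2.0, 49.0], [273.0, 26.0, 247.0]]
top red 0 
top yel 10 [[-191.0, -76.0, 6.0], [-182.0, -74.0, 12.0], [29.0, 22.0, 124.0]]
top org 1334 [[-166.0, -43.0, 42.0], [1.0, 3.0, 398.0], [133.0, 69.0, 586.0]]
```

Now creeping in 2 mm steps to the stop, watching the force.

```bash
python3 -m pendant '[0.02,0,0,0,0,0,0.56,0.04,0,0,0,0,0,0.56,0.05,0,0,0,0,0,0.56,0.05,0,0,0,0,0,0.56]' >/dev/null; python3 st.py
python3 -m pendant '[0.01,0,0,0,0,0,0.56,0.02,0,0,0,0,0,0.56,0.02,0,0,0,0,0,0.56]' >/dev/null; python3 st.py
python3 -m pendant '[0.01,0,0,0,0,0,0.56,0.02,0,0,0,0,0,0.56,0.02,0,0,0,0,0,0.56]' >/dev/null; python3 st.py
```

```text
t 6.22 chute xyz mm [  3.  -31.9  18.9] rpy [ 3.1407  0.0094 -0.187 ] w 52.3 F [-5.1 -1.6  5.3]
t 6.47 chute xyz mm [  3.9 -32.   18.9] rpy [ 3.141   0.0118 -0.1864] w 51.9 F [-7.3 -1.8  6.3]
t 6.72 chute xyz mm [  3.8 -32.   18.9] rpy [-3.1415  0.0162 -0.186 ] w 51.7 F [-10.7   0.    9.7]
```

```bash
python3 -m pendant '[0.02,0,0,0,0,0,0.56,0.03,0,0,0,0,0,0.56,0.03,0,0,0,0,0,0.56]' >/dev/null; python3 st.py;python3 g.py pics/s5.png
```

```text
t 6.97 chute xyz mm [  3.8 -32.   18.9] rpy [-3.1404  0.0228 -0.1853] w 52.4 F [-15.2   1.5  14.1]
scene red 49 [[-11.0, -491.0, 30.0], [-3.0, -47.0, 45.0], [0.0, -35.0, 98.0]]
scene yel 113 [[-185.0, -77.0, 9.0], [-112.0, -61.0, 20.0], [-10.0, 212.0, 133.0]]
scene org 172 [[-23.0, -478.0, 11.0], [13.0, 2.0, 49.0], [242.0, 26.0, 248.0]]
top red 1 [[11.0, -40.0, 386.0], [11.0, -40.0, 386.0], [11.0, -40.0, 386.0]]
top yel 22 [[-190.0, -78.0, 3.0], [-179.0, -73.0, 10.0], [62.0, 23.0, 122.0]]
top org 1394 [[-166.0, -42.0, 43.0], [3.0, 2.0, 401.0], [140.0, 66.0, 584.0]]
```

View pics/s5.png

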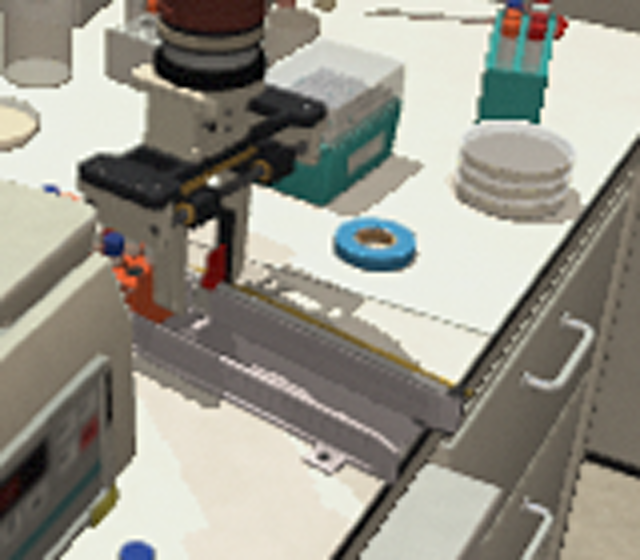

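Position stalls at the expected spot (finger front ≈ +13 mm) while force climbs: the rack is home and the gate still upright. Backing off 40 mm with the treadle down, then rising.

```bash
python3 -m pendant '[-0.04,0,0,0,0,0,0.56,-0.08,0,0,0,0,0,0.56,-0.14,0,0,0,0,0,0.56,-0.2,0,0,0,0,0,0.56,-0.28,0,0,0,0,0,0.56,-0.36,0,0,0,0,0,0.56,-0.4,0,0,0,0,0,0.56,-0.4,0,0,0,0,0,0.56]' >/dev/null; python3 st.py
python3 -m pendant '[0,0,-0.06,0,0,0,0.56,0,0,-0.12,0,0,0,0.56,0,0,-0.18,0,0,0,0.56,0,0,-0.24,0,0,0,0.56,0,0,-0.3,0,0,0,0.56,0,0,-0.36,0,0,0,0.56,0,0,-0.45,0,0,0,0.56,0,0,-0.6,0,0,0,0.56,0,0,-0.8,0,0,0,0.56,0,0,-1,0,0,0,0.56,0,0,-1,0,0,0,0.56]' >/dev/null; python3 st.py
python3 -m pendant '[-1,0,-0.8,0,0,0,0.56,-1,0,-0.8,0,0,0,0.56,-1,0,-0.8,0,0,0,0.56,-1,0,-0.8,0,0,0,0.56,-1,0,-0.8,0,0,0,0.56]' >/dev/null; python3 st.py
python3 g.py pics/s6.png
python3 - <<'E'
from rig import optics
import cv2
k=optics.read_camera('top')['frame'][130:275,200:375];cv2.imwrite('pics/t6.png',cv2.resize(k,None,fx=4,fy=4,interpolation=cv2.INTER_CUBIC))
E
```

```text
t 7.73 chute xyz mm [-22.  -30.   21.6] rpy [ 3.1403 -0.008  -0.1841] w 52.4 F [ 2.2 -2.5  5.2]
t 8.65 chute xyz mm [-22.8 -31.6 124.6] rpy [ 3.1381 -0.0079 -0.1856] w 52.0 F [ 0.7 -0.8  0.4]
t 9.07 chute xyz mm [-126.3  -31.4  201.7] rpy [ 3.1399e+00 -2.7000e-03 -1.8820e-01] w 51.8 F [ 1.7 -0.8 -0.7]
scene red 42 [[-11.0, -513.0, 26.0], [-3.0, -34.0, 37.0], [9.0, -16.0, 98.0]]
scene yel 1003 [[-189.0, -64.0, 32.0], [-97.0, -53.0, 47.0], [23.0, -42.0, 61.0]]
scene org 297 [[4.0, -463.0, 11.0], [14.0, -12.0, 38.0], [270.0, 24.0, 96.0]]
top red 10 [[-1.0, -43.0, 28.0], [1.0, -39.0, 35.0], [5.0, -19.0, 39.0]]
top yel 369 [[-87.0, -65.0, 31.0], [-29.0, -54.0, 47.0], [31.0, -44.0, 62.0]]
top org 712 [[-158.0, -30.0, 15.0], [54.0, -5.0, 48.0], [144.0, 24.0, 594.0]]
```

View pics/t6.png

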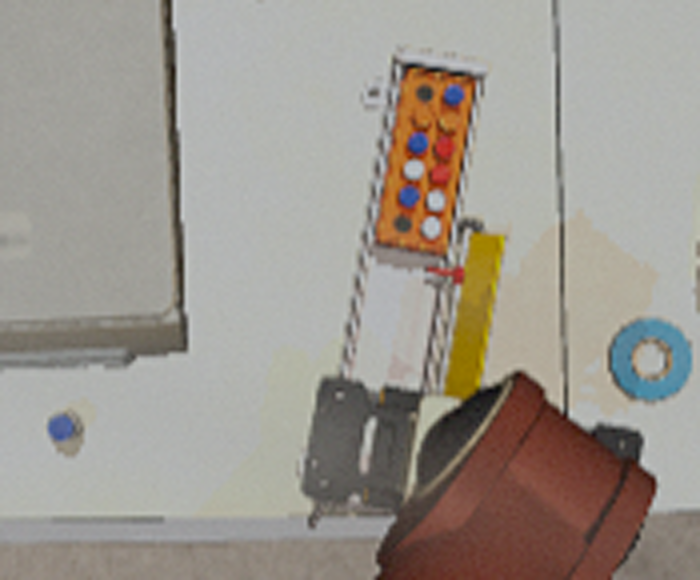

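The rack sits against the stop (top end at 440,68), and the red gate is shut behind it (445,274). The vial and tape are undisturbed and the robot is clear.

```bash
python3 -c "
from rig import arm
print(arm.hand_in())"
```

```text
the job is handed in; nothing more can be done
None
```

The rack is home against the end stop, the gate has sprung shut behind it, the vial and tape are where they were (the marker was not re-checked, but the arm never went near it), and the job was handed in at about 9 s of the 48 s allowed.

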